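# Find the heavy side of a cast plaster rosette

### The arm

A 7-joint arm with a two-finger parallel gripper is mounted at the origin on the work surface. World frame = base frame: x ahead of the robot, y to its left, z up, the work surface at z = 0. Lengths are in m, angles in degrees, forces in N, time in s.
With the tool pointing down it reaches from about 0.425 to 0.875 m from the base axis. Payload 4.7 kg.
Tool frame: the origin (TCP) lies between the finger pads; the fingertips stand env.finger_overhang ahead of it and the grasp point (between the pads) lies 5 mm behind it (env.finger_overhang is the distance from the TCP to the fingertips, in m); z points along the fingers, y is the line along which they close (so a half turn about z gives the same grasp; the last joint's range is limited). The gripper opens to 87 mm and grips with 3 to 60 N. Pads are 19 mm wide; open, the fingers measure 117 mm over their backs; the gripper's body (75 mm by 190 mm) begins 51 mm behind the grasp point.
Start: joints at [-72.015, 18.392, -4.016, 83.108, 1.295, 78.541, -3.26], TCP at [0.192, 0.621, 0.237] pointing down, gripper open.
Joint ranges: [-163.93, 163.93], [-17.29, 119.83], [-79.2, 71.16], [3.27, 140.29], [-89.18, 269.18], [5.43, 117.66], [-154.24, 154.24]. Speed limits (degrees/s): [147.25, 147.25, 180, 180, 180, 180, 180].

### API

Orientations are given as [roll, pitch, yaw] about the fixed x, y, z axes, in that order (R = Rz(yaw) Ry(pitch) Rx(roll)).
In Python, from cell import telemetry, eyes, env, models gives the robot as it stands. The module is installed in compiled form; this text tells all that it offers.
- The arm moves only by the tool drive_tool, never from a script. Its arguments are lists of equal length, an entry for each row: "angular": the turn, a rotation vector about the tool's x, y, z in rad, a list of three; "delta_pos": the shift along the tool's x, y, z in cm, a list of three; "gripper": the finger opening in cm, from 0 to 8.7. A call has 1 to 20 rows; each row shifts and turns the commanded pose from where the row before left it, along the tool's axes as they then stand; what a row does not reach is not made up. A row lasts 1/10 s, in which the tool goes at most 50 mm and 8.59 degrees, less where a joint would pass 70% of its speed; a pose out of reach is approached as far as the arm can. A call with a gripper value outside its range is refused whole. The fingers move at their own pace and stop on an object; "squeeze" is the grip in N (left out, the last holds). Time passes only in rows, so rows that do not move let the fingers close. It gives the time, the measured TCP pose, the force, the opening and the grip force at its end, in the units of the state.
- telemetry.get_obs(): the state, without advancing time (a new reading comes with each control period).
- eyes.read_camera(name): name is "side" or "top" or "wrist"; returns a dict with "pixels" (420x560x3 uint8, red, green, blue), "mtx" (3x3 intrinsics, pixels), "D" ([k1, k2, p1, p2, k3] as OpenCV has them; the pictures are not rectified), "origin" and "orientation" of the camera in the world. Camera axes: x right, y down, z forward; pixel columns grow to the right and rows downward; lengths in m; the calibration is good to about 2 mm. A picture is of the moment at which its call begins. There is no depth.
- env.sign_off(): hands the job in; it is judged then, once.
Trained networks look in a picture, given as the dict that the camera call returned (one of the last four; its "shot" number tells which), for a name from the list of things; names that differ only in an ending like _2 or _b are one class to them, and where a whole thing is asked for, a point or a joint stands for the part that bears it (a point fixed in the world has none). Each returns a list of dicts, best first, with "p" (0 to 1); they miss things now and then, are a little off and sometimes report something else, mostly with a low value. They report only what shows in the picture. A call takes as long as a camera call. They do not tell look-alikes from the thing itself.
- models.search_frame(picture, target): "centre" ([column, row] in pixels, amid what is visible of it).
- models.cut_out(picture, target): "pixels" (420x560 bool, what is visible of it) and "centre" ([column, row] in pixels, amid what is visible of it).
The state is a dict: "time_s": time; "qpos": joint angles; "joint_velocities": joint speeds; "effort": joint torques, N m; "tool_pos": TCP position; "tool_rot": TCP orientation; "force": force on the tool from outside, world axes, zero at the start; "wrist_torque": the same for the moment, N m; "grip_width": finger opening in m; "grasp_force": force on a finger pad.
Only numpy, scipy, OpenCV 4.12 (cv2) and the standard library are available. Lean on these libraries where they do the work, as an engineer would, in place of code of your own. Each camera call takes 0.05 s, during which the arm holds its last target. There are 200 camera calls.

### The job

The round plaster rosette leaning on the wooden easel has come out heavier on one side, which cannot be seen: take it off the easel, stand it gently upright on its thin edge on the two rollers of the roller stand, let go and let it come to rest. Then give it a good turn by hand and let it swing freely until it rests again, as often and in whichever direction you need, to learn where its heavy side is (the rollers drag a little, so it can stop well short of hanging true, and you may have to compare both ways). Finish still holding the rosette in the gripper, upright and still, lifted a few centimetres clear of the rollers with its heavy side straight down, so that I can mark its top for the hanger; leave the two figures and the paint pot alone.

Things in the scene. Friction and masses are not known exactly. Their poses are not given: they have to be found in the camera images.
- rosette_centre (a point): Centre of the rosette: loose white plaster disc, diameter 120 mm, 18 mm thick, about 0.32 kg. x: its axis, out of the ornamented face (low boss, eight petals within 27 mm of the centre). z: towards a small grey mark near the rim on that face. Hidden inside, 35 mm from the centre, in any direction about the axis whatever the mark, is an extra 0.08 to 0.13 kg: the heavy side.
- stand_seat (a point): Where the rosette's centre lies when it stands on the two rollers: midway between them, 93 mm above the bench. x: level, along the roller axles, which the disc's axis should follow (the ornamented face to either end). y: level, from roller to roller. z: up.
- stand: Fixed roller stand: plywood base 110 x 130 x 12 mm (x, y, z), origin under its centre. Two black rollers, diameter 24, 32 mm long along x, at y = -35 and +35 mm, 30 mm up; their slight drag, alike both ways, can hold the disc up to about 25 degrees from true (or stuck heavy side up). Two plywood cheeks at their ends, inner faces at x = -17 and +17 mm, tops 46 mm up.
- easel: Fixed wooden drying easel: base 120 x 120 x 12 mm, its middle 20 mm to -x of the origin (underside). The disc stands on its rim behind a 16 mm lip and leans 25 degrees from upright, top to -x, ornamented face to +x and up, back against two battens at y = -32 and +32 mm that reach 65 mm up the disc; the disc's upper part is free on both faces.
- figure_a: Bystander: white plaster chess figure with a pointed top, 105 mm high, 42 mm wide at the foot; origin at the centre of its underside. Leave it alone.
- figure_b: Bystander: white plaster chess rook, 85 mm high, 38 mm wide at the foot; origin at the centre of its underside. Leave it alone.
- paint_pot: Bystander: small glass paint pot with a white cap, 38 mm wide, 54 mm high; origin at the centre of its underside. Leave it alone.
There are look-alikes about, which are no part of the job. Of the things shaped like the part that bears rosette_centre, the white one is meant.

How it is judged:
By the outcome, as a careful person would: the job done as asked, in the order asked, and still so for the second after the job is handed in, while the arm keeps its last pose, push and grip.
It also fails if it takes over 67 s, if anything falls off the work surface, if the arm or the gripper's body presses on something with over 40 N, if the wrist force passes 120 N, or if a joint passes its speed limit or range.

## Working session

There is one attempt and no reset: what is moved stays moved. The work goes in short steps, Python scripts to look and compute and a tool call to move; the robot and the scene stay as the last step left them, time stands still between calls to the robot, and variables do not carry over. Pictures are saved under pics/ and viewed, at most 10 in all, crops included, and the job is handed in when it is done.

Besides the shell and the picture viewer there is one more tool, called after "Request:" as name(argument=value, ...), one argument or row to a line, values as JSON. drive_tool: Moves the arm, as the interface text tells. Its arguments: {"type":"object","properties":{"angular":{"type":"array","items":{"type":"array","items":{"type":"number"}}},"delta_pos":{"type":"array","items":{"type":"array","items":{"type":"number"}}},"gripper":{"type":"array","items":{"type":"number"}},"squeeze":{"type":"number"}},"required":["angular","delta_pos","gripper"]}

```bash
mkdir -p pics; cat > h.py <<'E'
import numpy as np, cv2
from cell import telemetry, eyes, env, models
from scipy.spatial.transform import Rotation as R
def Rm(o):
    o=np.array(o,float)
    return o if o.shape==(3,3) else (R.from_euler('xyz',o,degrees=True).as_matrix() if o.size==3 else R.from_quat(o).as_matrix())
def ray(p,uv):
    u=cv2.undistortPoints(np.array([[uv]],float),np.array(p['mtx']),np.array(p['D'],float))[0,0]
    d=Rm(p['orientation'])@np.array([u[0],u[1],1]); return np.array(p['origin']),d/np.linalg.norm(d)
def onz(p,uv,z):
    o,d=ray(p,uv); return o+d*(z-o[2])/d[2]
def tri(rs):
    A=np.zeros((3,3));b=np.zeros(3)
    for o,d in rs:
        M=np.eye(3)-np.outer(d,d);A+=M;b+=M@o
    return np.linalg.solve(A,b)
def proj(p,X):
    Rw=Rm(p['orientation']); X=(np.atleast_2d(X)-np.array(p['origin']))@Rw
    return cv2.projectPoints(X,np.zeros(3),np.zeros(3),np.array(p['mtx']),np.array(p['D'],float))[0][:,0]
def save(p,n,crop=None,s=1):
    im=np.array(p['pixels'])[:,:,::-1]
    if crop: a,b,c,d=crop; im=im[b:d,a:c]
    cv2.imwrite('pics/'+n+'.png',cv2.resize(im,None,fx=s,fy=s,interpolation=cv2.INTER_CUBIC))
E
python3 - <<'E'
from h import *
P={c:eyes.read_camera(c) for c in('side','top')}
print(P['top']['orientation'],P['top']['origin'],P['side']['origin'],env.finger_overhang)
for c,p in P.items():
    for n in('rosette_centre','stand','easel','figure_a','figure_b','paint_pot'):
        print(c,n,[(np.round(d['centre']),round(d['p'],2),np.round(onz(p,d['centre'],.05),3)) for d in models.search_frame(p,n)])
im=np.vstack([P['side']['pixels'],P['top']['pixels']])
cv2.imwrite('pics/a.png',P['side']['pixels'][:,:,::-1]);cv2.imwrite('pics/b.png',P['top']['pixels'][:,:,::-1])
print(telemetry.get_obs())
E
```

```text
[-173.89595185    0.56125435  -89.88446226] [0.41294871 0.13520583 1.08615499] [0.40323722 0.70829766 0.69850617] 0.014
side rosette_centre [(array([250., 222.]), 0.98, array([0.567, 0.182, 0.05 ])), (array([211., 372.]), 0.96, array([0.558, 0.512, 0.05 ])), (array([246., 184.]), 0.82, array([0.605, 0.068, 0.05 ])), (array([405., 319.]), 0.61, array([0.24 , 0.357, 0.05 ]))]
side stand [(array([297., 148.]), 0.65, array([ 0.503, -0.091,  0.05 ]))]
side easel [(array([253., 243.]), 0.72, array([0.549, 0.235, 0.05 ]))]
side figure_a [(array([190., 177.]), 0.64, array([0.747, 0.065, 0.05 ])), (array([204., 151.]), 0.54, array([ 0.744, -0.037,  0.05 ]))]
side figure_b [(array([190., 177.]), 0.64, array([0.747, 0.065, 0.05 ])), (array([204., 151.]), 0.54, array([ 0.744, -0.037,  0.05 ]))]
side paint_pot [(array([305., 184.]), 0.79, array([0.465, 0.044, 0.05 ]))]
top rosette_centre [(array([272., 199.]), 0.94, array([0.561, 0.191, 0.05 ])), (array([154., 199.]), 0.8, array([0.56 , 0.485, 0.05 ])), (array([213., 332.]), 0.68, array([0.236, 0.33 , 0.05 ])), (array([332., 180.]), 0.58, array([
[... 397 characters left out ...]
 0.7, 'qpos': array([-72.01305122,  18.39111075,  -4.01607414,  83.10781357,
         1.29514725,  78.54358682,  -3.26137878]), 'joint_velocities': array([-0.06083086, -0.08341268,  0.03371662, -0.02470409, -0.03210021,
        0.04908553,  0.0717276 ]), 'effort': array([-2.37152171e-04, -4.90948570e+01, -4.02969075e-01, -3.12706304e+01,
       -6.37233560e-02,  3.35573580e-02,  2.53516077e-05]), 'tool_pos': array([0.19201329, 0.62099298, 0.23659344]), 'tool_rot': array([1.79997366e+02, 3.06027835e-03, 1.62820479e+02]), 'force': array([-0.66610905,  0.28113977,  0.36688276]), 'wrist_torque': array([ 0.01435804, -0.01553443,  0.00101091]), 'grasp_force': 0.0, 'grip_width': 0.0867920823384572}
```

View pics/a.png

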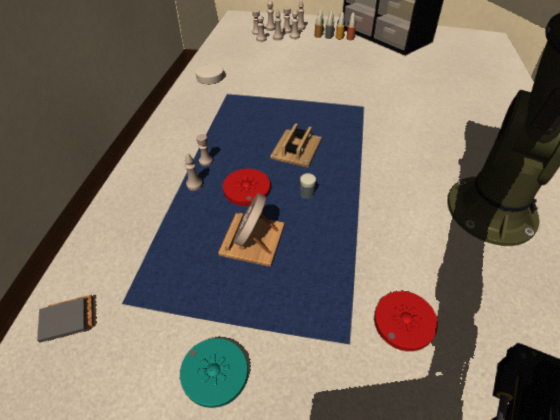

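View pics/b.png

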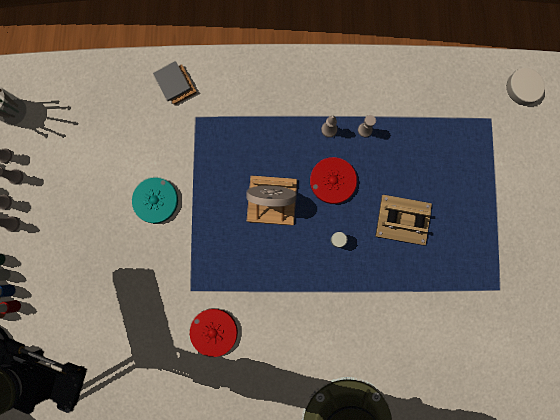

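The top view shows the white disc on the easel at (272,199), the stand at (404,220), red discs at (333,180) and (213,332), and a teal disc at (154,200). The side view shows the white disc at (250,222), red discs at (246,184) and (405,319), and teal at (211,372). The white disc leaning on the easel is the one that fits. I'll confirm it in an enlarged crop.

```bash
python3 - <<'E'
from h import *
im=cv2.imread('pics/b.png')
cv2.imwrite('pics/c.png',cv2.resize(im[150:255,240:440],None,fx=4,fy=4,interpolation=cv2.INTER_CUBIC))
E
```

```text
(no output)
```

View pics/c.png

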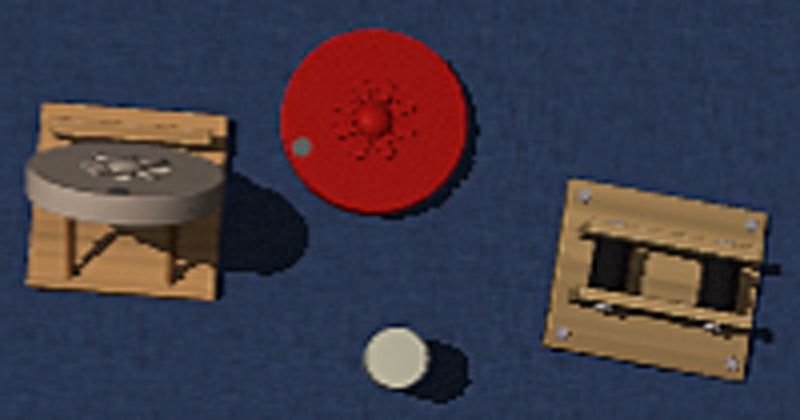

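The crop confirms a white disc with a boss, petals and a grey mark near the top at (119,190) on the easel. The flat red disc beside it is the look-alike. Next I fit the base corners.

```bash
python3 - <<'E'
from h import *
p=eyes.read_camera('top')
def fit(c,L,W,cx):
    W3=np.array([onz(p,(240+(u+.5)/4-.5,150+(v+.5)/4-.5),.012)[:2] for u,v in c])
    M=np.array([[L/2+cx,W/2],[L/2+cx,-W/2],[-L/2+cx,-W/2],[-L/2+cx,W/2]])
    a=M-M.mean(0);b=W3-W3.mean(0)
    U,S,Vt=np.linalg.svd(a.T@b);Rr=(U@Vt).T
    t=W3.mean(0)-Rr@M.mean(0)
    print(t,np.degrees(np.arctan2(Rr[1,0],Rr[0,0])),np.abs(M@Rr.T+t-W3).max()); return t,Rr
te,Re=fit([(41,102),(228,116),(216,300),(26,286)],.12,.12,-.02)
ts,Rs=fit([(569,180),(768,213),(744,380),(543,346)],.11,.13,0)
q=eyes.read_camera('side')
for pp in (p,q):
  print(np.round(proj(pp,np.r_[te,0.012]),1), np.round(proj(pp,np.r_[ts,.012]),1))
# disc centre from mask
rs=[ray(pp,models.cut_out(pp,'rosette_centre')[0]['centre']) for pp in (p,q)]
print(tri(rs))
for n in('figure_a','figure_b','paint_pot'):
  for pp,nm in((p,'top'),(q,'side')):
    print(n,nm,[np.round(onz(pp,d['centre'],.05),3) for d in models.search_frame(pp,n)][:2])
save(q,'s1',(210,170,310,280),5)
E
```

```text
[0.58345451 0.19158786] -4.016903745957707 0.000985155204867194
[ 0.51302541 -0.14552263] -9.698619862242548 0.0011036009129662405
[[272.1 192. ]] [[403.8 219.5]]
[[243.3 235.4]] [[296.4 145.7]]
[0.39409628 0.3291712  0.30438953]
figure_a top [array([ 0.749, -0.045,  0.05 ]), array([0.742, 0.042, 0.05 ])]
figure_a side [array([0.747, 0.056, 0.05 ]), array([ 0.736, -0.029,  0.05 ])]
figure_b top [array([ 0.749, -0.045,  0.05 ]), array([0.742, 0.042, 0.05 ])]
figure_b side [array([0.747, 0.056, 0.05 ]), array([ 0.736, -0.029,  0.05 ])]
paint_pot top [array([0.741, 0.048, 0.05 ]), array([0.461, 0.032, 0.05 ])]
paint_pot side [array([0.461, 0.04 , 0.05 ])]
```

View pics/s1.png

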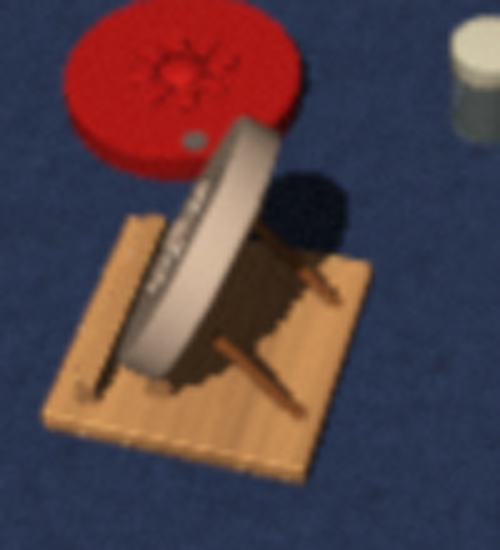

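The side crop shows the disc leaning on the battens, its top around (250,125) in the crop and its ornamented face to the left (+x). I now need the disc centre and the wrist camera mounting.

```bash
python3 - <<'E'
from h import *
w=eyes.read_camera('wrist');o=telemetry.get_obs()
Rt=R.from_euler('xyz',o['tool_rot'],degrees=True).as_matrix()
print('cam in tool',Rt.T@(np.array(w['origin'])-o['tool_pos'])); print(np.round(Rt.T@Rm(w['orientation']),3)); print(w['mtx'],w['D'])
import json
p=eyes.read_camera('top');q=eyes.read_camera('side')
print('tri',tri([ray(p,(270.4,191.2)),ray(q,(210+182/5,170+238/5))]), 'boss')
# fit leaning disc silhouette
M=[]
for pp in(p,q):
    ms=models.cut_out(pp,'rosette_centre'); im=np.array(pp['pixels']).astype(int)
    best=[m for m in ms if (im[m['pixels']].max(1)-im[m['pixels']].min(1)).mean()<45]
    print(len(ms),[ (np.round(m['centre']),m['pixels'].sum()) for m in best]); M.append(best[0]['pixels'])
from scipy.optimize import least_squares
def disc(x,y,yaw):
    a=np.radians(yaw);ex=np.array([np.cos(a),np.sin(a),0]);ey=np.array([-np.sin(a),np.cos(a),0]);ez=np.array([0,0,1])
    l=np.radians(25);n=np.cos(l)*ex+np.sin(l)*ez;u=-np.sin(l)*ex+np.cos(l)*ez
    c=np.array([x,y,.0702]);t=np.linspace(0,2*np.pi,60)
    ring=lambda s:c+s*n+.06*(np.outer(np.cos(t),u)+np.outer(np.sin(t),ey))
    return np.vstack([ring(.009),ring(-.009)])
def cost(v):
    r=0
    for pp,m in zip((p,q),M):
        im=np.zeros((420,560),np.uint8);h=cv2.convexHull(proj(pp,disc(*v)).astype(np.float32))
        cv2.fillConvexPoly(im,np.round(h*16).astype(np.int32),1,shift=4)
        r+=1-(im.astype(bool)&m).sum()/(im.astype(bool)|m).sum()
    return r
from scipy.optimize import minimize
b=minimize(cost,[.565,.192,-4],method='Nelder-Mead',options=dict(initial_simplex=[[.565,.192,-4],[.575,.192,-4],[.565,.2,-4],[.565,.192,0]]))
print(b.x,b.fun)
E
```

```text
cam in tool [ 0.08070554 -0.00039314 -0.1502109 ]
[[-0.    -0.956 -0.292]
 [ 1.    -0.    -0.   ]
 [ 0.    -0.292  0.956]]
[[364.76939043   0.         276.29820146]
 [  0.         364.76939043 207.26191242]
 [  0.           0.           1.        ]] [-0.09257539  0.          0.          0.          0.        ]
tri [0.57341994 0.19214482 0.07652306] boss
4 [(array([272., 196.]), np.int64(842))]
4 [(array([252., 219.]), np.int64(697)), (array([192., 175.]), np.int64(369))]
[ 0.5668361   0.19055586 -5.94890746] 0.20349701555461863
```

```bash
cat >> h.py <<'E'
def frame(yaw,lean=0.,roll=0.):
    """disc frame: n axis (yaw, leaned back by lean), u up-along-disc; tool: y=n, z=-u turned by roll (deg) about n"""
    a,l=np.radians(yaw),np.radians(lean);ex=np.array([np.cos(a),np.sin(a),0]);ez=np.array([0,0,1.])
    n=np.cos(l)*ex+np.sin(l)*ez;u=-np.sin(l)*ex+np.cos(l)*ez
    u=R.from_rotvec(np.radians(roll)*n).apply(u)
    return n,u,np.c_[np.cross(n,-u),n,-u]
def go(pos,Rt):
    o=telemetry.get_obs();R0=R.from_euler('xyz',o['tool_rot'],degrees=True).as_matrix()
    rv=R.from_matrix(R0.T@Rt).as_rotvec();n=int(np.ceil(np.degrees(np.linalg.norm(rv))/8.3))
    d=np.array(pos)-o['tool_pos']
    print('t',round(o['time_s'],2),'pos',np.round(o['tool_pos'],4),'F',np.round(o['force'],1),'M',np.round(o['wrist_torque'],3),'w',round(o['grip_width'],4),'gf',round(o['grasp_force'],1))
    print('rotvec',np.round(rv,3),'rows',n,'each',np.round(rv/max(n,1),4)); print('then dp cm in target axes',np.round(Rt.T@d*100,2),' in present axes',np.round(R0.T@d*100,2))
C=np.array([.565,.1915,.0702]); S=np.array([.5130,-.1455,.093])
E
python3 - <<'E'
from h import *
n,u,T=frame(-4.5,25)
go(C+.16*u,T)
E
```

```text
t 1.45 pos [0.192  0.621  0.2366] F [-1.1  0.3 -0.1] M [-0.018  0.013  0.009] w 0.0872 gf 0.0
rotvec [-0.368 -0.294  1.327] rows 10 each [-0.0368 -0.0294  0.1327]
then dp cm in target axes [-39.89  29.72  16.22]  in present axes [-41.72 -31.51   2.13]
```

Request:
drive_tool(
  angular=[
    [-0.0368,-0.0294,0.1327],
    [-0.0368,-0.0294,0.1327],
    [-0.0368,-0.0294,0.1327],
    [-0.0368,-0.0294,0.1327],
    [-0.0368,-0.0294,0.1327],
    [-0.0368,-0.0294,0.1327],
    [-0.0368,-0.0294,0.1327],
    [-0.0368,-0.0294,0.1327],
    [-0.0368,-0.0294,0.1327],
    [-0.0368,-0.0294,0.1327],
    [0,0,0],
    [0,0,0],
    [0,0,0],
    [0,0,0],
    [0,0,0],
    [0,0,0],
    [0,0,0],
    [0,0,0],
    [0,0,0],
    [0,0,0],
  ],
  delta_pos=[
    [0,0,0],
    [0,0,0],
    [0,0,0],
    [0,0,0],
    [0,0,0],
    [0,0,0],
    [0,0,0],
    [0,0,0],
    [0,0,0],
    [0,0,0],
    [-3.6,2.7,1.3],
    [-3.6,2.7,1.3],
    [-3.6,2.7,1.3],
    [-3.6,2.7,1.3],
    [-3.6,2.7,1.3],
    [-3.6,2.7,1.3],
    [-3.6,2.7,1.3],
    [-3.6,2.7,1.3],
    [-3.6,2.7,1.3],
    [-3.6,2.7,1.3],
  ],
  gripper=[5,5,5,5,5,5,5,5,5,5,5,5,5,5,5,5,5,5,5,5],
)

```text
time_s: 3.45
tool_pos: [0.4632, 0.2369, 0.2331]
tool_rot: [155.0, -0.1, 85.5]
force: [0.2, 0.9, -0.6]
grip_width: 0.0501
grasp_force: 0.0
```

```bash
python3 - <<'E'
from h import *
n,u,T=frame(-4.5,25)
go(C+.16*u,T)
w=eyes.read_camera('wrist'); save(w,'w1')
print([(np.round(d['centre']),round(d['p'],2)) for d in models.search_frame(w,'rosette_centre')])
print(proj(w,[C,C+.06*u,C+.009*n+.06*u,C-.009*n+.06*u]))
E
```

```text
t 3.45 pos [0.4632 0.2369 0.2331] F [ 0.2  0.9 -0.6] M [-0.063  0.518  0.017] w 0.0501 gf 0.0
rotvec [ 0.    -0.002 -0.001] rows 1 each [ 0.0004 -0.0015 -0.0008]
then dp cm in target axes [-3.73  2.64  3.2 ]  in present axes [-3.73  2.64  3.2 ]
[(array([308., 333.]), 0.96), (array([309., 224.]), 0.8)]
[[302.361123   219.87832079]
 [307.26315462 243.13330055]
 [318.01632674 243.1043504 ]
 [296.49495392 243.15643563]]
```

View pics/w1.png

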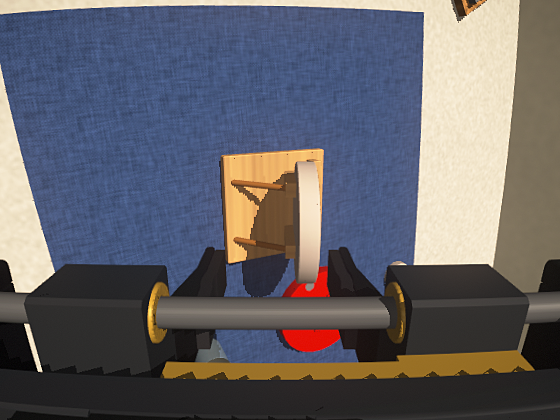

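The wrist view shows the white disc edge-on between the fingers, at columns 298–321 and rows 163–285. The model is about 1–2 px off in column. I'll check the lateral position in numbers.

```bash
python3 - <<'E'
from h import *
n,u,T=frame(-4.5,25)
w=eyes.read_camera('wrist')
t=np.linspace(-np.pi/2,np.pi/2,181)
for s in(-.009,.009):
    r=C+s*n+.06*(np.outer(np.cos(t),u)+np.outer(np.sin(t),T[:,0])); q=proj(w,r); i=q[:,1].argmin(); print(s,q[i],q[q[:,1].argmax()])
C2=C+.001*n
go(C2+.1*u,T); go(C2+.044*u,T)
E
```

```text
-0.009 [291.33431813 153.65455636] [292.29560565 276.24235092]
0.009 [310.51632824 153.48557364] [311.09328178 276.01745892]
t 3.6 pos [0.4638 0.2353 0.2331] F [-0.9  1.4  0.1] M [0.014 0.578 0.09 ] w 0.0501 gf 0.0
rotvec [-0.     0.001 -0.007] rows 1 each [-0.0003  0.0009 -0.0074]
then dp cm in target axes [-3.57  2.67  9.17]  in present axes [-3.54  2.7   9.17]
t 3.6 pos [0.4638 0.2353 0.2331] F [-0.9  1.4  0.1] M [0.014 0.578 0.09 ] w 0.0501 gf 0.0
rotvec [-0.     0.001 -0.007] rows 1 each [-0.0003  0.0009 -0.0074]
then dp cm in target axes [-3.57  2.67 14.77]  in present axes [-3.54  2.7  14.77]
```

```bash
python3 - <<'E'
from h import *
w=eyes.read_camera('wrist')
im=np.array(w['pixels']).astype(int)
m=[d for d in models.cut_out(w,'rosette_centre')]
for d in m: print(d['p'],np.round(d['centre']),d['pixels'].sum(),(im[d['pixels']].max(1)-im[d['pixels']].min(1)).mean())
d=min(m,key=lambda d:(im[d['pixels']].max(1)-im[d['pixels']].min(1)).mean())['pixels']
rows=np.where(d.any(1))[0];print(rows.min(),rows.max())
for r in range(rows.min(),rows.max(),12): c=np.where(d[r])[0]; print(r,c.min(),c.max())
save(w,'w2',(200,130,360,300),3.5)
# easel base corners predicted
a=np.radians(-4.0);E=np.array([.5835,.1916,0]);Re=np.array([[np.cos(a),-np.sin(a),0],[np.sin(a),np.cos(a),0],[0,0,1]])
print(proj(w,[E+Re@np.array([x,y,.012]) for x,y in((.04,.06),(.04,-.06),(-.08,-.06),(-.08,.06))]))
E
```

```text
0.83 [310. 328.] 1834 194.39967284623773
0.56 [308. 220.] 3053 46.29839502129053
159 281
159 297 309
171 294 317
183 295 319
195 294 319
207 293 319
219 293 319
231 293 319
243 295 320
255 294 319
267 295 318
279 296 315
[[322.5097415  144.9160515 ]
 [320.43923549 241.99147077]
 [227.76372902 260.99560889]
 [221.29019489 153.19014241]]
```

View pics/w2.png

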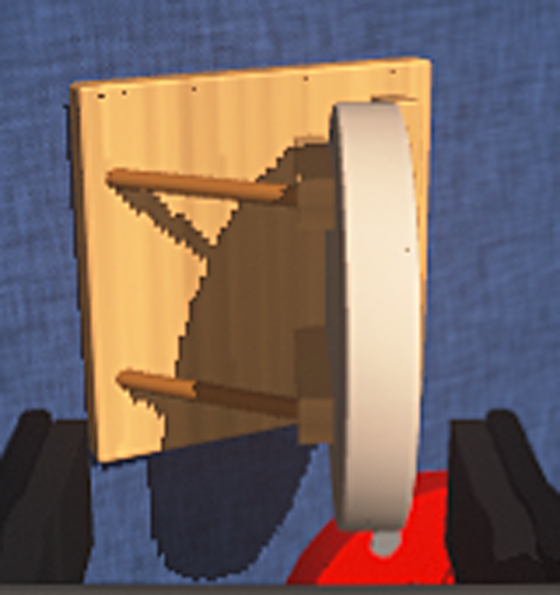

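The crop shows the disc rim clear between the fingers, spanning rows 159–281. That is about 4 px lower than predicted, so I shift the centre to (0.567, 0.188). The red look-alike lies behind, below at the bottom.

```bash
sed -i 's/^C=np.array(\[.565,.1915,.0702\])/C=np.array([.567,.188,.0702])/' h.py; python3 - <<'E'
from h import *
n,u,T=frame(-4.5,25)
go(C+.12*u,T)
E
```

```text
t 3.7 pos [0.4621 0.2389 0.233 ] F [-0.6  0.5  0.3] M [-0.04   0.523  0.016] w 0.0498 gf 0.0
rotvec [ 0.    -0.001 -0.001] rows 1 each [ 0.0001 -0.0013 -0.0011]
then dp cm in target axes [-4.25  2.96  7.34]  in present axes [-4.26  2.96  7.34]
```

Request:
drive_tool(
  angular=[
    [0,0,0],
    [0,0,0],
    [0,0,0],
    [0,0,0],
    [0,0,0],
    [0,0,0],
    [0,0,0],
    [0,0,0],
    [0,0,0],
    [0,0,0],
    [0,0,0],
  ],
  delta_pos=[
    [-0.85,0.59,1.45],
    [-0.85,0.59,1.45],
    [-0.85,0.59,1.45],
    [-0.85,0.59,1.45],
    [-0.85,0.59,1.45],
    [0,0,2],
    [0,0,2],
    [0,0,2],
    [0,0,1.5],
    [0,0,0],
    [0,0,0],
  ],
  gripper=[5,5,5,5,5,5,5,5,5,5,5],
)

```text
time_s: 4.8
tool_pos: [0.5474, 0.1905, 0.1115]
tool_rot: [155.0, 0.0, 85.6]
force: [0.6, -0.7, 0.0]
grip_width: 0.0495
grasp_force: 0.0
```

```bash
python3 - <<'E'
from h import *
n,u,T=frame(-4.5,25)
go(C+.044*u,T)
w=eyes.read_camera('wrist'); save(w,'w3',(180,130,400,295),3.5)
E
```

```text
t 4.8 pos [0.5474 0.1905 0.1115] F [ 0.6 -0.7  0. ] M [-0.079  0.567 -0.006] w 0.0495 gf 0.0
rotvec [-0.    -0.     0.002] rows 1 each [-0.     -0.0003  0.0019]
then dp cm in target axes [-0.1   0.05  0.18]  in present axes [-0.1   0.05  0.18]
```

View pics/w3.png

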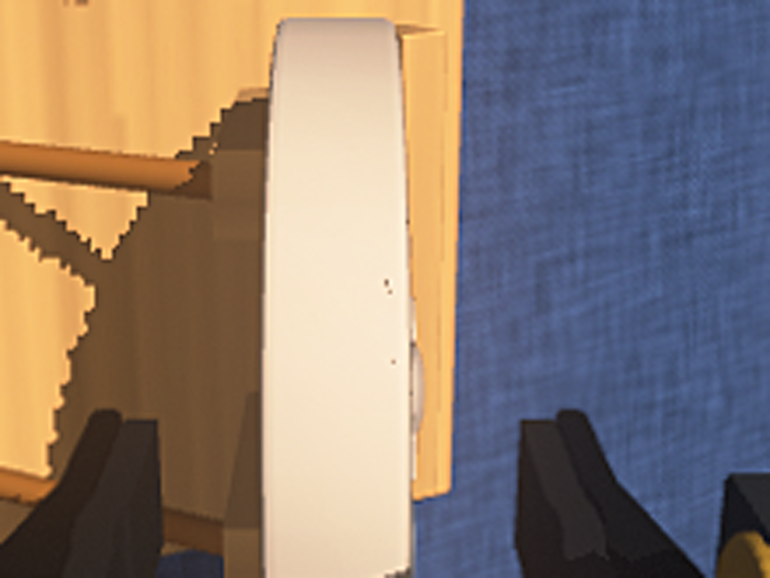

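The disc rim (crop columns 265–412) is centred between the fingers (160–518). Closing.

Request:
drive_tool(
  angular=[
    [0,0,0],
    [0,0,0],
    [0,0,0],
    [0,0,0],
    [0,0,0],
    [0,0,0],
  ],
  delta_pos=[
    [0,0,0.1],
    [0,0,0],
    [0,0,0],
    [0,0,0],
    [0,0,0],
    [0,0,0],
  ],
  gripper=[1.4,1.4,1.4,1.4,1.4,1.4],
  squeeze=35,
)

```text
time_s: 5.45
tool_pos: [0.548, 0.1893, 0.1106]
tool_rot: [155.0, -0.0, 85.5]
force: [-1.0, 0.2, 0.7]
grip_width: 0.0176
grasp_force: 35.0
```

```bash
python3 - <<'E'
from h import *
n,u,T=frame(-4.5,25)
go(C+.044*u+.06*u+np.array([0,0,.05]),T)
n,u,T=frame(-9.7,0); go(S+.06*u+.1*u,T)
E
```

```text
t 5.45 pos [0.548  0.1893 0.1106] F [-1.   0.2  0.7] M [0.017 0.763 0.016] w 0.0176 gf 35.0
rotvec [-0. -0. -0.] rows 1 each [-0.0003 -0.0004 -0.0003]
then dp cm in target axes [  0.02   2.14 -10.47]  in present axes [  0.02   2.13 -10.47]
t 5.45 pos [0.548  0.1893 0.1106] F [-1.   0.2  0.7] M [0.017 0.763 0.016] w 0.0176 gf 35.0
rotvec [ 0.436 -0.02   0.089] rows 4 each [ 0.1089 -0.0051  0.0223]
then dp cm in target axes [-33.59   2.19 -14.24]  in present axes [-33.64   5.25 -13.29]
```

Request:
drive_tool(
  angular=[
    [0,0,0],
    [0,0,0],
    [0,0,0],
    [0,0,0],
    [0,0,0],
    [0.0725,-0.0033,0.0148],
    [0.0725,-0.0033,0.0148],
    [0.0725,-0.0033,0.0148],
    [0.0725,-0.0033,0.0148],
    [0.0725,-0.0033,0.0148],
    [0.0725,-0.0033,0.0148],
    [0,0,0],
    [0,0,0],
  ],
  delta_pos=[
    [0,0,-0.5],
    [0,0,-1.5],
    [0,0,-3],
    [0,0,-3],
    [0,0,-3],
    [0,0,0],
    [0,0,0],
    [0,0,0],
    [0,0,0],
    [0,0,0],
    [0,0,0],
    [0,0,0],
    [0,0,0],
  ],
  gripper=[1.4,1.4,1.4,1.4,1.4,1.4,1.4,1.4,1.4,1.4,1.4,1.4,1.4],
)

```text
time_s: 6.75
tool_pos: [0.5017, 0.1921, 0.2097]
tool_rot: [179.9, 0.1, 80.3]
force: [-0.4, 0.2, -3.3]
grip_width: 0.0175
grasp_force: 35.0
```

```bash
python3 - <<'E'
from h import *
n,u,T=frame(-9.7,0); go(S+.044*u+.1*u,T)
E
```

```text
t 6.75 pos [0.5017 0.1921 0.2097] F [-0.4  0.2 -3.3] M [-0.171  0.024  0.006] w 0.0175 gf 35.0
rotvec [ 0.002  0.002 -0.   ] rows 1 each [ 0.0019  0.0017 -0.0004]
then dp cm in target axes [-33.09   6.8   -2.73]  in present axes [-33.09   6.82  -2.66]
```

Request:
drive_tool(
  angular=[
    [0,0,0],
    [0,0,0],
    [0,0,0],
    [0,0,0],
    [0,0,0],
    [0,0,0],
    [0,0,0],
    [0,0,0],
    [0,0,0],
    [0,0,0],
    [0,0,0],
    [0,0,0],
    [0,0,0],
    [0,0,0],
    [0,0,0],
    [0,0,0],
  ],
  delta_pos=[
    [-1,0.2,-0.4],
    [-2.5,0.5,-0.4],
    [-3,0.65,-0.4],
    [-3,0.65,-0.4],
    [-3,0.65,-0.4],
    [-3,0.65,-0.4],
    [-3,0.65,-0.3],
    [-3,0.65,0],
    [-3,0.65,0],
    [-3,0.65,0],
    [-2.6,0.45,0],
    [-2,0.35,0],
    [-1,0.1,0],
    [0,0,0],
    [0,0,0],
    [0,0,0],
  ],
  gripper=[1.4,1.4,1.4,1.4,1.4,1.4,1.4,1.4,1.4,1.4,1.4,1.4,1.4,1.4,1.4,1.4],
)

```text
time_s: 8.35
tool_pos: [0.5134, -0.1431, 0.2372]
tool_rot: [179.9, -0.1, 80.5]
force: [-0.5, 0.1, -2.9]
grip_width: 0.0177
grasp_force: 35.0
```

```bash
python3 - <<'E'
from h import *
n,u,T=frame(-9.7,0); go(S+.044*u+.1*u,T)
M=[]
w=eyes.read_camera('wrist');q=eyes.read_camera('side')
for i in range(3): M.append(telemetry.get_obs()['wrist_torque']); 
print(M)
wi=np.array(w['pixels'])[150:420,150:430]; si=np.array(q['pixels'])[70:190,230:350]
a=cv2.resize(wi,(415,400));b=cv2.resize(si,(380,400))
cv2.imwrite('pics/d.png',np.hstack([a,b])[:,:,::-1])
o=telemetry.get_obs();Rt=R.from_euler('xyz',o['tool_rot'],degrees=True).as_matrix();c=o['tool_pos']+Rt[:,2]*.044
x=Rt[:,0];nn=Rt[:,1]
print('c',c,'w rim',proj(w,[c+.06*x,c-.06*x,c+.009*nn+.06*x,c-.009*nn+.06*x]).round(1).tolist(),'side',proj(q,[c+.06*x,c-.06*x,c,c+.06*u,c-.06*u]).round(1).tolist())
y=np.cross(u,n)
def st(a,b,z): return np.r_[S[:2],0]+a*n-b*y*1+z*u
print('w stand rollers',proj(w,[st(0,.035,.042),st(0,-.035,.042),st(.055,.065,.012),st(.055,-.065,.012),st(-.055,-.065,.012),st(-.055,.065,.012)]).round(1).tolist())
ms=models.cut_out(q,'rosette_centre');im=np.array(q['pixels']).astype(int)
for d in ms:
  p=d['pixels'];print(d['p'],np.round(d['centre']),(im[p].max(1)-im[p].min(1)).mean(),np.where(p.any(1))[0][[0,-1]],np.where(p.any(0))[0][[0,-1]])
ms=models.cut_out(w,'rosette_centre')
for d in ms:
  p=d['pixels'];print('w',d['p'],np.round(d['centre']),np.where(p.any(1))[0][[0,-1]],np.where(p.any(0))[0][[0,-1]])
E
```

```text
t 8.35 pos [ 0.5134 -0.1431  0.2372] F [-0.5  0.1 -2.9] M [-0.15   0.06  -0.041] w 0.0177 gf 35.0
rotvec [ 0.001 -0.002  0.003] rows 1 each [ 0.001  -0.0015  0.0028]
then dp cm in target axes [-0.24  0.    0.02]  in present axes [-0.24  0.    0.02]
[array([-0.12179709,  0.08001269, -0.03920906]), array([-0.12179709,  0.08001269, -0.03920906]), array([-0.12179709,  0.08001269, -0.03920906])]
c [ 0.51348834 -0.14345187  0.19324286] w rim [[277.2, 136.7], [277.0, 330.7], [294.3, 136.8], [260.2, 136.7]] side [[290.1, 101.2], [304.9, 77.4], [297.8, 88.8], [298.5, 66.4], [297.2, 109.4]]
w stand rollers [[276.4, 219.0], [276.6, 148.9], [326.1, 236.1], [331.3, 115.4], [222.0, 115.1], [226.5, 235.8]]
0.94 [247. 186.] 135.21714687280394 [168 205] [223 270]
0.81 [212. 374.] 90.06117455138663 [339 407] [180 247]
0.78 [298.  92.] 29.315702479338842 [ 65 113] [288 306]
0.64 [406. 322.] 138.74043805165087 [291 351] [374 438]
w 0.97 [344.  18.] [ 0 44] [291 410]
w 0.75 [279. 229.] [133 351] [255 301]
```

View pics/d.png

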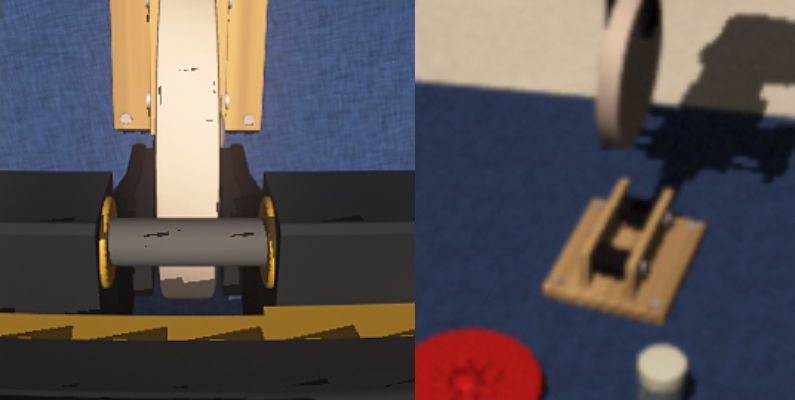

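The left crop shows the disc rim between the cheeks, and the right crop shows the disc above the stand at about (298,90) in the side view, matching the prediction. I'll lower it, watching the force.

Request:
drive_tool(
  angular=[
    [0,0,0],
    [0,0,0],
    [0,0,0],
    [0,0,0],
    [0,0,0],
    [0,0,0],
    [0,0,0],
    [0,0,0],
    [0,0,0],
    [0,0,0],
  ],
  delta_pos=[
    [-0.15,0,0.5],
    [-0.15,0,1.5],
    [0,0,2],
    [0,0,2],
    [0,0,1.5],
    [0,0,1],
    [0,0,0.5],
    [0,0,0.3],
    [0,0,0],
    [0,0,0],
  ],
  gripper=[1.4,1.4,1.4,1.4,1.4,1.4,1.4,1.4,1.4,1.4],
)

```text
time_s: 9.55
tool_pos: [0.5133, -0.148, 0.1449]
tool_rot: [179.9, -0.0, 80.3]
force: [-0.7, 0.4, -2.6]
grip_width: 0.018
grasp_force: 35.0
```

Request:
drive_tool(
  angular=[
    [0,0,0],
    [0,0,0],
    [0,0,0],
  ],
  delta_pos=[
    [0,0,0.2],
    [0,0,0.1],
    [0,0,0],
  ],
  gripper=[1.4,1.4,1.4],
)

```text
time_s: 9.85
tool_pos: [0.5128, -0.1478, 0.1413]
tool_rot: [179.9, -0.0, 80.3]
force: [-0.2, 0.1, -3.6]
grip_width: 0.0179
grasp_force: 35.0
```

Request:
drive_tool(
  angular=[
    [0,0,0],
    [0,0,0],
    [0,0,0],
  ],
  delta_pos=[
    [0,0,0.15],
    [0,0,0.1],
    [0,0,0],
  ],
  gripper=[1.4,1.4,1.4],
)

```text
time_s: 10.15
tool_pos: [0.5127, -0.1478, 0.1386]
tool_rot: [179.9, -0.0, 80.3]
force: [-0.4, -0.3, -3.1]
grip_width: 0.0177
grasp_force: 35.0
```

Request:
drive_tool(
  angular=[
    [0,0,0],
    [0,0,0],
  ],
  delta_pos=[
    [0,0,0.1],
    [0,0,0],
  ],
  gripper=[1.4,1.4],
)

```text
time_s: 10.35
tool_pos: [0.5128, -0.1485, 0.138]
tool_rot: [179.9, 0.0, 80.3]
force: [-0.8, -1.2, -1.1]
grip_width: 0.0179
grasp_force: 35.0
```

Request:
drive_tool(
  angular=[
    [0,0,0],
    [0,0,0],
  ],
  delta_pos=[
    [0,0,0.07],
    [0,0,0],
  ],
  gripper=[1.4,1.4],
)

```text
time_s: 10.55
tool_pos: [0.5128, -0.1488, 0.1377]
tool_rot: [179.9, 0.0, 80.3]
force: [-1.5, -2.4, 3.5]
grip_width: 0.0179
grasp_force: 35.0
```

Request:
drive_tool(
  angular=[
    [0,0,0],
    [0,0,0],
  ],
  delta_pos=[
    [-0.1,0,-0.06],
    [0,0,0],
  ],
  gripper=[1.4,1.4],
)

```text
time_s: 10.75
tool_pos: [0.5127, -0.1489, 0.1377]
tool_rot: [179.9, -0.0, 80.3]
force: [-0.8, -1.8, 0.8]
grip_width: 0.0177
grasp_force: 35.0
```

Request:
drive_tool(
  angular=[
    [0,0,0],
    [0,0,0],
    [0,0,0],
    [0,0,0],
    [0,0,0],
    [0,0,0],
    [0,0,0],
    [0,0,0],
    [0,0,0],
  ],
  delta_pos=[
    [0,0,0],
    [0,0,0],
    [0,0,0],
    [0,0,0],
    [0,0,-2],
    [0,0,-4],
    [0,0,-4],
    [0,0,-2],
    [0,0,0],
  ],
  gripper=[2.4,3.6,5,5,5,5,5,5,5],
)

```text
time_s: 11.65
tool_pos: [0.5144, -0.1493, 0.2608]
tool_rot: [179.6, -0.1, 80.3]
force: [-0.2, 0.0, -0.2]
grip_width: 0.05
grasp_force: 0.0
```

```bash
cat >> h.py <<'E'
def camgoal(al,d):
    """tool pose putting wrist camera at distance d, elevation al, in front (+n) of the seat"""
    n,u,_=frame(-9.7); a=np.radians(al); cp=S+d*(np.cos(a)*n+np.sin(a)*u)
    f=-(np.cos(a)*n+np.sin(a)*u); y=np.cross(u,n)  # lateral
    # tool x in plane n,u: f=-.292x+.956z
    b=np.arctan2(.292,.956); p=np.cross(f,y); p=p if p@n>0 else -p  # perp to f in plane, toward +n
    z=np.cos(b)*f+np.sin(b)*p; x=np.cos(b)*p-np.sin(b)*f
    T=np.c_[x,np.cross(z,x),z]; return cp-T@np.array([.0807,-.0004,-.1502]),T
def markangle(w,show=None):
    """rectify front face plane seen by w; returns image 4px/mm-ish, u up, right = +y when seen from front"""
    n,u,_=frame(-9.7); right=np.cross(u,n)  # seen from +n side, up u: right = u x n
    g=np.linspace(-.07,.07,281); X=S+.009*n+g[None,:,None]*right-g[:,None,None]*u
    m=proj(w,X.reshape(-1,3)).reshape(281,281,2).astype(np.float32)
    return cv2.remap(np.array(w['pixels']),m[...,0],m[...,1],cv2.INTER_LINEAR)
E
python3 - <<'E'
from h import *
p,T=camgoal(50,.33); print(p,T); go(p,T)
E
```

```text
[ 0.5909204  -0.15922498  0.23910228] [[ 0.90724217 -0.16848938 -0.38538679]
 [-0.15507774 -0.98570347  0.06587537]
 [-0.3909764   0.         -0.9204007 ]]
t 11.65 pos [ 0.5144 -0.1493  0.2608] F [-0.2  0.  -0.2] M [-0.103  0.041 -0.054] w 0.05 gf 0.0
rotvec [ 0.319 -0.322  1.548] rows 12 each [ 0.0266 -0.0269  0.129 ]
then dp cm in target axes [ 7.94 -0.31 -1.02]  in present axes [0.3  7.69 2.22]
```

Request:
drive_tool(
  angular=[
    [0.0266,-0.0269,0.129],
    [0.0266,-0.0269,0.129],
    [0.0266,-0.0269,0.129],
    [0.0266,-0.0269,0.129],
    [0.0266,-0.0269,0.129],
    [0.0266,-0.0269,0.129],
    [0.0266,-0.0269,0.129],
    [0.0266,-0.0269,0.129],
    [0.0266,-0.0269,0.129],
    [0.0266,-0.0269,0.129],
    [0.0266,-0.0269,0.129],
    [0.0266,-0.0269,0.129],
    [0,0,0],
    [0,0,0],
    [0,0,0],
    [0,0,0],
  ],
  delta_pos=[
    [0,0,0],
    [0,0,0],
    [0,0,0],
    [0,0,0],
    [0,0,0],
    [0,0,0],
    [0,0,0],
    [0,0,0],
    [0,0,0],
    [0,0,0],
    [0,0,0],
    [0,0,0],
    [2.65,-0.1,-0.34],
    [2.65,-0.1,-0.34],
    [2.65,-0.1,-0.34],
    [0,0,0],
  ],
  gripper=[5,5,5,5,5,5,5,5,5,5,5,5,5,5,5,5],
)

```text
time_s: 13.25
tool_pos: [0.5903, -0.1586, 0.2315]
tool_rot: [179.9, 23.6, -9.7]
force: [-1.5, 0.9, -1.0]
grip_width: 0.0497
grasp_force: 0.0
```

```bash
python3 - <<'E'
from h import *
ws=[eyes.read_camera('wrist') for _ in range(2)]
w=ws[-1]; a=markangle(w); print(np.abs(ws[0]['pixels'].astype(int)-w['pixels']).mean(), telemetry.get_obs()['qpos'].round(1),telemetry.get_obs()['tool_pos'])
cv2.imwrite('pics/e.png',np.hstack([cv2.resize(np.array(w['pixels']),(480,360)),cv2.copyMakeBorder(a,0,79,0,0,cv2.BORDER_CONSTANT)])[:,:,::-1])
E
```

```text
5.306662414965986 [-22.9  44.7  63.1  70.1 -28.8 108.  -64.2] [ 0.58830331 -0.1592958   0.2339703 ]
```

View pics/e.png

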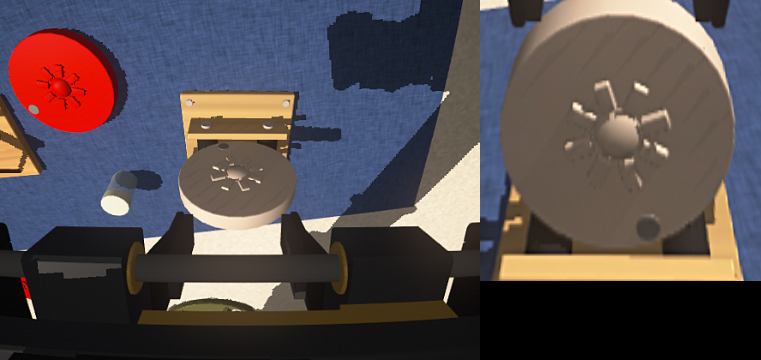

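The wrist view shows the disc standing in the stand at (237,180) in the left panel. In the rectified face at right, the mark is near the bottom at (168,228), so it turned over by itself after release. I'll automate mark reading.

```bash
sed -i 's/^\(C=.*\) S=.*/\1 S=np.array([.5128,-.1475,.093])/' h.py; cat >> h.py <<'E'
def mark(a):
    f=cv2.GaussianBlur(a.astype(np.float32),(5,5),0); yy,xx=np.mgrid[:281,:281]-140.; r=np.hypot(xx,yy)/2
    s=f[...,0]-f[...,2]; b=f.sum(2)/3; ann=(r>38)&(r<54)
    plaster=np.median(f[(r>30)&(r<50)],0); 
    m=(ann&(b>25)&(b<.88*plaster.mean())&(np.abs(s)<.5*(plaster[0]-plaster[2])+3)).astype(np.uint8)
    k,l,st,c=cv2.connectedComponentsWithStats(m); 
    return [(int(st[i,4]),round(float(np.degrees(np.arctan2(c[i][0]-140,140-c[i][1]))),1),round(float(np.hypot(*(c[i]-140))/2),1)) for i in np.argsort(-st[1:,4])[:4]+1], plaster
E
python3 - <<'E'
from h import *
a=cv2.imread('pics/e.png')[:281,480:761,::-1]
a=np.roll(a,(3,3),(0,1)); print(mark(a), a[228+3,168+3])
n,u,T=frame(-9.7); go(S+.165*u,T)
E
```

```text
([(359, 161.4, 48.1)], array([104.0625 ,  89.42578,  77.72656], dtype=float32)) [69 61 56]
t 13.35 pos [ 0.5883 -0.1593  0.234 ] F [-0.2  0.5 -0.2] M [-0.148 -0.26  -0.   ] w 0.05 gf 0.0
rotvec [-0.32   0.324 -1.548] rows 12 each [-0.0267  0.027  -0.129 ]
then dp cm in target axes [-0.11 -7.64 -2.4 ]  in present axes [-7.96  0.12  0.85]
```

```bash
python3 - <<'E'
from h import *
for i in range(3): print(mark(markangle(eyes.read_camera('wrist')))[0])
E
```

```text
[(362, 160.1, 46.6)]
[(378, 160.2, 46.7)]
[(367, 160.1, 46.7)]
```

Request:
drive_tool(
  angular=[
    [-0.0267,0.027,-0.129],
    [-0.0267,0.027,-0.129],
    [-0.0267,0.027,-0.129],
    [-0.0267,0.027,-0.129],
    [-0.0267,0.027,-0.129],
    [-0.0267,0.027,-0.129],
    [-0.0267,0.027,-0.129],
    [-0.0267,0.027,-0.129],
    [-0.0267,0.027,-0.129],
    [-0.0267,0.027,-0.129],
    [-0.0267,0.027,-0.129],
    [-0.0267,0.027,-0.129],
    [0,0,0],
    [0,0,0],
    [0,0,0],
    [0,0,0],
  ],
  delta_pos=[
    [0,0,0],
    [0,0,0],
    [0,0,0],
    [0,0,0],
    [0,0,0],
    [0,0,0],
    [0,0,0],
    [0,0,0],
    [0,0,0],
    [0,0,0],
    [0,0,0],
    [0,0,0],
    [0,-2.5,-0.8],
    [0,-2.5,-0.8],
    [0,-2.6,-0.8],
    [0,0,0],
  ],
  gripper=[5,5,5,5,5,5,5,5,5,5,5,5,5,5,5,5],
)

```text
time_s: 15.1
tool_pos: [0.5113, -0.1465, 0.2604]
tool_rot: [179.8, -0.3, 80.3]
force: [0.5, -0.2, 0.8]
grip_width: 0.0499
grasp_force: 0.0
```

```bash
python3 - <<'E'
from h import *
n,u,T=frame(-9.7); go(S+.045*u,T)
E
```

```text
t 15.1 pos [ 0.5113 -0.1465  0.2604] F [ 0.5 -0.2  0.8] M [-0.129  0.053  0.037] w 0.0499 gf 0.0
rotvec [ 0.004 -0.006 -0.   ] rows 1 each [ 0.0037 -0.0056 -0.0002]
then dp cm in target axes [-0.07  0.16 12.24]  in present axes [-0.14  0.12 12.24]
```

Request:
drive_tool(
  angular=[
    [0,0,0],
    [0,0,0],
    [0,0,0],
    [0,0,0],
    [0,0,0],
    [0,0,0],
    [0,0,0],
    [0,0,0],
    [0,0,0],
    [0,0,0],
    [0,0,0],
    [0,0,0],
    [0,0,0],
  ],
  delta_pos=[
    [-0.07,0.1,2],
    [0,0.06,3.5],
    [0,0,3.5],
    [0,0,2],
    [0,0,1.2],
    [0,0,0],
    [0,0,0],
    [0,0,0],
    [0,0,0],
    [0,0,0],
    [0,0,-0.5],
    [0,0,-1.5],
    [0,0,0],
  ],
  gripper=[5,5,5,5,5,5,1.4,1.4,1.4,1.4,1.4,1.4,1.4],
  squeeze=35,
)

```text
time_s: 16.4
tool_pos: [0.5169, -0.1476, 0.1595]
tool_rot: [179.6, -0.1, 80.3]
force: [0.9, -1.3, -2.3]
grip_width: 0.0177
grasp_force: 35.0
```

Request:
drive_tool(
  angular=[
    [0,0.1257,0],
    [0,0.1257,0],
    [0,0.1257,0],
    [0,0.1257,0],
    [0,0.1257,0],
    [0,0.1257,0],
    [0,0.1257,0],
    [0,0.1257,0],
    [0,0.1257,0],
    [0,0,0],
    [0,0,0],
  ],
  delta_pos=[
    [-0.56,0,0],
    [-0.56,0,0],
    [-0.56,0,0],
    [-0.56,0,0],
    [-0.56,0,0],
    [-0.56,0,0],
    [-0.56,0,0],
    [-0.56,0,0],
    [-0.56,0,0],
    [0,0,0],
    [0,0,0],
  ],
  gripper=[1.4,1.4,1.4,1.4,1.4,1.4,1.4,1.4,1.4,1.4,1.4],
)

```text
time_s: 17.5
tool_pos: [0.5086, -0.1891, 0.1331]
tool_rot: [179.9, -64.7, 80.4]
force: [0.2, 0.6, -2.2]
grip_width: 0.0181
grasp_force: 35.0
```

```bash
python3 - <<'E'
from h import *
n,u,T=frame(-9.7,0,65); go(S+.045*u+[0,0,.004],T); print(T.T@[0,0,-1],T.T@[0,-1,0],telemetry.get_obs()['qpos'].round(1))
E
```

```text
t 17.5 pos [ 0.5086 -0.1891  0.1331] F [ 0.2  0.6 -2.2] M [-1.749  0.414 -0.06 ] w 0.0181 gf 35.0
rotvec [0.001 0.006 0.001] rows 1 each [0.0007 0.0057 0.0008]
then dp cm in target axes [-1.51 -0.29  0.81]  in present axes [-1.51 -0.29  0.81]
[-0.90630779  0.          0.42261826] [-0.41657629  0.16848938 -0.89335073] [ 18.7  43.9  37.1  93.5 -62.7 110.9  62.6]
```

Request:
drive_tool(
  angular=[
    [0,0,0],
    [0,0,0],
    [0,0,0],
    [0,0,0],
    [0,0,0],
  ],
  delta_pos=[
    [-0.5,-0.05,0.27],
    [-0.5,-0.05,0.27],
    [-0.5,-0.05,0.27],
    [-0.18,0,0.085],
    [0,0,0],
  ],
  gripper=[1.4,1.4,1.4,1.4,1.4],
)

```text
time_s: 18.0
tool_pos: [0.5078, -0.1871, 0.1166]
tool_rot: [179.4, -64.9, 80.9]
force: [0.1, -2.4, 1.8]
grip_width: 0.0176
grasp_force: 35.0
```

Request:
drive_tool(
  angular=[
    [0,0,0],
    [0,0,0],
  ],
  delta_pos=[
    [-0.14,0,0.06],
    [0,0,0],
  ],
  gripper=[1.4,1.4],
)

```text
time_s: 18.2
tool_pos: [0.5076, -0.1878, 0.1159]
tool_rot: [179.3, -65.0, 80.9]
force: [-2.1, -3.8, 6.7]
grip_width: 0.0178
grasp_force: 35.0
```

```bash
python3 - <<'E'
from h import *
n,u,T=frame(-9.7,0,65); go(S+.045*u,T)
E
```

```text
t 18.2 pos [ 0.5076 -0.1878  0.1159] F [-2.1 -3.8  6.7] M [-0.009  0.064  0.048] w 0.0178 gf 35.0
rotvec [0.002 0.001 0.005] rows 1 each [0.002  0.0007 0.0047]
then dp cm in target axes [-0.36 -0.17  0.15]  in present axes [-0.36 -0.17  0.15]
```

Request:
drive_tool(
  angular=[
    [0,0,0],
    [0,0,0],
  ],
  delta_pos=[
    [0.06,0,-0.22],
    [0,0,0],
  ],
  gripper=[1.4,1.4],
)

```text
time_s: 18.4
tool_pos: [0.5072, -0.1896, 0.1154]
tool_rot: [179.5, -64.8, 80.7]
force: [0.2, -3.0, 0.4]
grip_width: 0.0176
grasp_force: 35.0
```

Request:
drive_tool(
  angular=[
    [0,0,0],
    [0,0,0],
    [0,0,0],
    [0,0,0],
    [0,0,0],
    [0,0,0],
    [0,0,0],
    [0,0,0],
    [0,0,0],
    [0,0,0],
    [0,0,0],
  ],
  delta_pos=[
    [0,0,0],
    [0,0,0],
    [0,0,0],
    [0,0,0],
    [0,0,0],
    [0,0,-2],
    [0,0,-3],
    [0,0,-3],
    [0,0,-2],
    [4,0,0],
    [4,0,0],
  ],
  gripper=[5,5,5,5,5,5,5,5,5,5,5],
)

```text
time_s: 19.5
tool_pos: [0.4967, -0.2454, 0.2297]
tool_rot: [-179.9, -64.9, 80.1]
force: [0.7, 0.9, 0.6]
grip_width: 0.05
grasp_force: 0.0
```

```bash
python3 - <<'E'
from h import *
p,T=camgoal(50,.33); go(p,T)
E
```

```text
t 19.5 pos [ 0.4967 -0.2454  0.2297] F [0.7 0.9 0.6] M [-1.009  0.197 -0.088] w 0.05 gf 0.0
rotvec [-0.608 -1.183  1.589] rows 15 each [-0.0405 -0.0788  0.1059]
then dp cm in target axes [ 6.86 -9.88 -3.94]  in present axes [5.06 7.83 8.56]
```

Request:
drive_tool(
  angular=[
    [-0.0405,-0.0788,0.1059],
    [-0.0405,-0.0788,0.1059],
    [-0.0405,-0.0788,0.1059],
    [-0.0405,-0.0788,0.1059],
    [-0.0405,-0.0788,0.1059],
    [-0.0405,-0.0788,0.1059],
    [-0.0405,-0.0788,0.1059],
    [-0.0405,-0.0788,0.1059],
    [-0.0405,-0.0788,0.1059],
    [-0.0405,-0.0788,0.1059],
    [-0.0405,-0.0788,0.1059],
    [-0.0405,-0.0788,0.1059],
    [-0.0405,-0.0788,0.1059],
    [-0.0405,-0.0788,0.1059],
    [-0.0405,-0.0788,0.1059],
    [0,0,0],
    [0,0,0],
    [0,0,0],
    [0,0,0],
    [0,0,0],
  ],
  delta_pos=[
    [0,0,0],
    [0,0,0],
    [0,0,0],
    [0,0,0],
    [0,0,0],
    [0,0,0],
    [0,0,0],
    [0,0,0],
    [0,0,0],
    [0,0,0],
    [0,0,0],
    [0,0,0],
    [0,0,0],
    [0,0,0],
    [0,0,0],
    [1.75,-2.5,-1],
    [1.75,-2.5,-1],
    [1.7,-2.5,-1],
    [1.7,-2.4,-1],
    [0,0,0],
  ],
  gripper=[5,5,5,5,5,5,5,5,5,5,5,5,5,5,5,5,5,5,5,5],
)

```text
time_s: 21.5
tool_pos: [0.595, -0.1552, 0.2392]
tool_rot: [-179.8, 22.8, -9.0]
force: [0.2, 0.2, 0.4]
grip_width: 0.0497
grasp_force: 0.0
```

```bash
python3 - <<'E'
from h import *
for i in range(3): 
    w=eyes.read_camera('wrist');a=markangle(w);print(mark(a)[0])
cv2.imwrite('pics/f.png',a[:,:,::-1])
n,u,T=frame(-9.7); go(S+.165*u,T)
E
```

```text
[(332, 120.8, 50.0)]
[(330, 120.9, 50.0)]
[(338, 120.8, 50.0)]
t 21.65 pos [ 0.5911 -0.1608  0.2401] F [-0.3 -0.9 -0.4] M [-0.109 -0.288 -0.024] w 0.05 gf 0.0
rotvec [-0.312  0.314 -1.546] rows 12 each [-0.026   0.0262 -0.1289]
then dp cm in target axes [-0.01 -7.95 -1.79]  in present axes [-8.02 -0.    1.44]
```

Request:
drive_tool(
  angular=[
    [-0.026,0.0262,-0.1289],
    [-0.026,0.0262,-0.1289],
    [-0.026,0.0262,-0.1289],
    [-0.026,0.0262,-0.1289],
    [-0.026,0.0262,-0.1289],
    [-0.026,0.0262,-0.1289],
    [-0.026,0.0262,-0.1289],
    [-0.026,0.0262,-0.1289],
    [-0.026,0.0262,-0.1289],
    [-0.026,0.0262,-0.1289],
    [-0.026,0.0262,-0.1289],
    [-0.026,0.0262,-0.1289],
    [0,0,0],
    [0,0,0],
    [0,0,0],
    [0,0,0],
    [0,0,0],
  ],
  delta_pos=[
    [0,0,0],
    [0,0,0],
    [0,0,0],
    [0,0,0],
    [0,0,0],
    [0,0,0],
    [0,0,0],
    [0,0,0],
    [0,0,0],
    [0,0,0],
    [0,0,0],
    [0,0,0],
    [0,-2.6,-0.6],
    [0,-2.6,-0.6],
    [0,-2.7,-0.6],
    [0,0,0],
    [0,0,0],
  ],
  gripper=[5,5,5,5,5,5,5,5,5,5,5,5,5,5,5,5,5],
)

```text
time_s: 23.35
tool_pos: [0.513, -0.1479, 0.2585]
tool_rot: [179.9, -0.2, 80.3]
force: [-0.5, 1.3, -0.3]
grip_width: 0.05
grasp_force: 0.0
```

```bash
python3 - <<'E'
from h import *
n,u,T=frame(-9.7); go(S+.045*u,T)
E
```

```text
t 23.35 pos [ 0.513  -0.1479  0.2585] F [-0.5  1.3 -0.3] M [-0.119  0.001 -0.059] w 0.05 gf 0.0
rotvec [ 0.002 -0.003 -0.001] rows 1 each [ 0.0022 -0.0031 -0.0005]
then dp cm in target axes [ 0.03 -0.03 12.05]  in present axes [-1.000e-02 -6.000e-02  1.205e+01]
```

Request:
drive_tool(
  angular=[
    [0,0,0],
    [0,0,0],
    [0,0,0],
    [0,0,0],
    [0,0,0],
    [0,0,0],
    [0,0,0],
    [0,0,0],
    [0,0,0],
    [0,0,0],
    [0,0,0],
    [0,0,0],
    [0,0,0],
  ],
  delta_pos=[
    [0,0,2],
    [0,0,3.5],
    [0,0,3.5],
    [0,0,2],
    [0,0,1],
    [0,0,0],
    [0,0,0],
    [0,0,0],
    [0,0,0],
    [0,0,0],
    [0,0,-0.5],
    [0,0,-1.5],
    [0,0,0],
  ],
  gripper=[5,5,5,5,5,5,1.4,1.4,1.4,1.4,1.4,1.4,1.4],
  squeeze=40,
)

```text
time_s: 24.65
tool_pos: [0.5152, -0.1472, 0.1604]
tool_rot: [179.7, -0.1, 80.4]
force: [1.2, 0.6, -3.0]
grip_width: 0.0172
grasp_force: 39.9
```

Request:
drive_tool(
  angular=[
    [0,-0.1257,0],
    [0,-0.1257,0],
    [0,-0.1257,0],
    [0,-0.1257,0],
    [0,-0.1257,0],
    [0,-0.1257,0],
    [0,-0.1257,0],
    [0,-0.1257,0],
    [0,-0.1257,0],
    [0,0,0],
    [0,0,0],
  ],
  delta_pos=[
    [0.56,0,0],
    [0.56,0,0],
    [0.56,0,0],
    [0.56,0,0],
    [0.56,0,0],
    [0.56,0,0],
    [0.56,0,0],
    [0.56,0,0],
    [0.56,0,0],
    [0,0,0],
    [0,0,0],
  ],
  gripper=[1.4,1.4,1.4,1.4,1.4,1.4,1.4,1.4,1.4,1.4,1.4],
)

```text
time_s: 25.75
tool_pos: [0.5213, -0.1051, 0.1347]
tool_rot: [179.9, 64.6, 80.4]
force: [0.4, -0.2, -2.7]
grip_width: 0.0177
grasp_force: 40.0
```

```bash
python3 - <<'E'
from h import *
n,u,T=frame(-9.7,0,-65); go(S+.045*u+[0,0,.006],T); print(T.T@[0,0,-1],T.T@[0,-1,0],telemetry.get_obs()['qpos'].round(1))
E
```

```text
t 25.75 pos [ 0.5213 -0.1051  0.1347] F [ 0.4 -0.2 -2.7] M [ 1.611 -0.257  0.034] w 0.0177 gf 40.0
rotvec [ 0.002 -0.006  0.001] rows 1 each [ 0.0021 -0.0062  0.0006]
then dp cm in target axes [ 1.41 -0.13  0.92]  in present axes [ 1.41 -0.13  0.93]
[0.90630779 0.         0.42261826] [-0.41657629  0.16848938  0.89335073] [-49.9  36.3  34.1 103.9  36.6  81.8 -42.9]
```

Request:
drive_tool(
  angular=[
    [0,0,0],
    [0,0,0],
    [0,0,0],
    [0,0,0],
    [0,0,0],
    [0,0,0],
  ],
  delta_pos=[
    [0.47,-0.04,0.3],
    [0.47,-0.04,0.3],
    [0.47,-0.04,0.3],
    [0,0,0],
    [0.2,0,0.09],
    [0,0,0],
  ],
  gripper=[1.4,1.4,1.4,1.4,1.4,1.4],
)

```text
time_s: 26.35
tool_pos: [0.5198, -0.1075, 0.1183]
tool_rot: [179.7, 64.9, 80.1]
force: [-0.8, 3.0, 4.9]
grip_width: 0.0178
grasp_force: 40.0
```

Request:
drive_tool(
  angular=[
    [0,0,0],
    [0,0,0],
  ],
  delta_pos=[
    [0.12,0,0.06],
    [0,0,0],
  ],
  gripper=[1.4,1.4],
)

```text
time_s: 26.55
tool_pos: [0.52, -0.1074, 0.118]
tool_rot: [179.7, 65.0, 80.1]
force: [-0.7, 6.4, 9.6]
grip_width: 0.0176
grasp_force: 40.0
```

Request:
drive_tool(
  angular=[
    [0,0,0],
    [0,0,0],
  ],
  delta_pos=[
    [-0.07,0,-0.2],
    [0,0,0],
  ],
  gripper=[1.4,1.4],
)

```text
time_s: 26.75
tool_pos: [0.5202, -0.1055, 0.1176]
tool_rot: [179.7, 64.8, 80.2]
force: [-0.3, 3.5, 4.6]
grip_width: 0.0173
grasp_force: 40.0
```

Request:
drive_tool(
  angular=[
    [0,0,0],
    [0,0,0],
  ],
  delta_pos=[
    [-0.06,0,-0.14],
    [0,0,0],
  ],
  gripper=[1.4,1.4],
)

```text
time_s: 26.95
tool_pos: [0.5202, -0.1046, 0.1174]
tool_rot: [179.8, 64.7, 80.2]
force: [0.5, 1.4, 0.0]
grip_width: 0.0175
grasp_force: 40.0
```

Request:
drive_tool(
  angular=[
    [0,0,0],
    [0,0,0],
    [0,0,0],
    [0,0,0],
    [0,0,0],
    [0,0,0],
    [0,0,0],
    [0,0,0],
    [0,0,0],
    [0,0,0],
    [0,0,0],
  ],
  delta_pos=[
    [0,0,0],
    [0,0,0],
    [0,0,0],
    [0,0,0],
    [0,0,0],
    [0,0,-2],
    [0,0,-3],
    [0,0,-3],
    [0,0,-2],
    [-4,0,0],
    [-4,0,0],
  ],
  gripper=[5,5,5,5,5,5,5,5,5,5,5],
)

```text
time_s: 28.05
tool_pos: [0.5295, -0.0484, 0.2332]
tool_rot: [-179.9, 64.8, 80.6]
force: [0.2, 0.2, 1.0]
grip_width: 0.0498
grasp_force: 0.0
```

```bash
python3 - <<'E'
from h import *
p,T=camgoal(50,.33); go(p,T)
E
```

```text
t 28.05 pos [ 0.5295 -0.0484  0.2332] F [0.2 0.2 1. ] M [ 0.928 -0.102  0.063] w 0.0498 gf 0.0
rotvec [1.113 0.57  1.155] rows 12 each [0.0927 0.0475 0.0963]
then dp cm in target axes [ 7.07 10.09 -3.65]  in present axes [-4.84  7.89  8.91]
```

Request:
drive_tool(
  angular=[
    [0.0927,0.0475,0.0963],
    [0.0927,0.0475,0.0963],
    [0.0927,0.0475,0.0963],
    [0.0927,0.0475,0.0963],
    [0.0927,0.0475,0.0963],
    [0.0927,0.0475,0.0963],
    [0.0927,0.0475,0.0963],
    [0.0927,0.0475,0.0963],
    [0.0927,0.0475,0.0963],
    [0.0927,0.0475,0.0963],
    [0.0927,0.0475,0.0963],
    [0.0927,0.0475,0.0963],
    [0,0,0],
    [0,0,0],
    [0,0,0],
    [0,0,0],
    [0,0,0],
  ],
  delta_pos=[
    [0,0,0],
    [0,0,0],
    [0,0,0],
    [0,0,0],
    [0,0,0],
    [0,0,0],
    [0,0,0],
    [0,0,0],
    [0,0,0],
    [0,0,0],
    [0,0,0],
    [0,0,0],
    [1.75,2.5,-0.9],
    [1.75,2.5,-0.9],
    [1.75,2.5,-0.9],
    [1.8,2.5,-0.9],
    [0,0,0],
  ],
  gripper=[5,5,5,5,5,5,5,5,5,5,5,5,5,5,5,5,5],
)

```text
time_s: 29.75
tool_pos: [0.5895, -0.1666, 0.2376]
tool_rot: [179.8, 23.0, -10.3]
force: [-0.6, -0.0, -0.5]
grip_width: 0.0499
grasp_force: 0.0
```

```bash
python3 - <<'E'
from h import *
for i in range(3): 
    w=eyes.read_camera('wrist');a=markangle(w);print(mark(a)[0])
cv2.imwrite('pics/g.png',a[:,:,::-1])
n,u,T=frame(-9.7); go(S+.165*u,T)
# initial mark angle on the easel from first top picture (crop c.png px)
p=eyes.read_camera('top'); n,u,T=frame(-4.5,25)
o,d=ray(p,(240+119.5/4-.5,150+190.5/4-.5)); P=C+.009*n; X=o+d*((P-o)@n)/(d@n); v=X-P; print('theta0',np.degrees(np.arctan2(v@T[:,0],v@u)),np.linalg.norm(v))
E
```

```text
[(357, 145.8, 49.4)]
[(350, 145.6, 49.4)]
[(355, 145.7, 49.4)]
t 29.9 pos [ 0.5896 -0.161   0.238 ] F [-0.3  0.4  0.5] M [-0.111 -0.233 -0.003] w 0.0496 gf 0.0
rotvec [-0.317  0.313 -1.551] rows 12 each [-0.0264  0.0261 -0.1292]
then dp cm in target axes [ 0.04 -7.8  -2.  ]  in present axes [-7.96 -0.02  1.2 ]
theta0 3.7840753614167966 0.049473300247049705
```

```bash
cat > fit.py <<'E'
import numpy as np
from scipy.optimize import least_squares
def rest(th,s,c,dt=.004):
    w=0.
    for _ in range(20000):
        if w==0:
            if abs(np.sin(th))<=s: return th
            sg=-np.sign(np.sin(th))
        else: sg=np.sign(w)
        a=-np.sin(th)-s*sg-c*w; w2=w+a*dt; th+=w2*dt
        w=0. if w!=0 and w2*w<0 else w2
    return th
D=np.radians([(3.8,160.1),(95.1,120.8),(185.8,145.7)])
def f(v):
    return [np.degrees(rest(a-v[0],v[1],v[2])+v[0]-b) for a,b in D]
if __name__=='__main__':
    from itertools import product
    g=sorted((float(np.abs(f([np.radians(T),np.sin(np.radians(d)),c])).max()),T,d,round(c,2)) for T,d,c in product(np.arange(130,148,1.),(16,19,22,25,28),np.arange(0,1,.1)))
    print(g[:12])
E
python3 fit.py
```

```text
[(1.362054863369656, np.float64(136.0), 25, np.float64(0.2)), (2.8107112817222775, np.float64(137.0), 25, np.float64(0.2)), (2.8468757652146994, np.float64(136.0), 28, np.float64(0.1)), (2.9832299546958394, np.float64(135.0), 25, np.float64(0.2)), (3.703695918816604, np.float64(137.0), 28, np.float64(0.1)), (4.079063272375233, np.float64(135.0), 28, np.float64(0.1)), (4.226064425376111, np.float64(136.0), 22, np.float64(0.3)), (4.463959497954926, np.float64(138.0), 25, np.float64(0.2)), (4.569025633298444, np.float64(138.0), 28, np.float64(0.1)), (4.600179909039005, np.float64(134.0), 25, np.float64(0.2)), (4.916768419390758, np.float64(136.0), 28, np.float64(0.2)), (5.061811870972459, np.float64(135.0), 22, np.float64(0.3))]
```

Three swings fit one model: drag about 25° and heavy side down when the mark stands at 136°. It now rests at 145.7°, so I grasp, lift 4 cm and roll +9.7°.

Request:
drive_tool(
  angular=[
    [-0.0264,0.0261,-0.1292],
    [-0.0264,0.0261,-0.1292],
    [-0.0264,0.0261,-0.1292],
    [-0.0264,0.0261,-0.1292],
    [-0.0264,0.0261,-0.1292],
    [-0.0264,0.0261,-0.1292],
    [-0.0264,0.0261,-0.1292],
    [-0.0264,0.0261,-0.1292],
    [-0.0264,0.0261,-0.1292],
    [-0.0264,0.0261,-0.1292],
    [-0.0264,0.0261,-0.1292],
    [-0.0264,0.0261,-0.1292],
    [0,0,0],
    [0,0,0],
    [0,0,0],
    [0,0,0],
    [0,0,0],
  ],
  delta_pos=[
    [0,0,0],
    [0,0,0],
    [0,0,0],
    [0,0,0],
    [0,0,0],
    [0,0,0],
    [0,0,0],
    [0,0,0],
    [0,0,0],
    [0,0,0],
    [0,0,0],
    [0,0,0],
    [0,-2.6,-0.6],
    [0,-2.6,-0.6],
    [0,-2.6,-0.7],
    [0,0,0],
    [0,0,0],
  ],
  gripper=[5,5,5,5,5,5,5,5,5,5,5,5,5,5,5,5,5],
)

```text
time_s: 31.65
tool_pos: [0.5131, -0.1469, 0.2578]
tool_rot: [179.8, -0.1, 80.4]
force: [0.2, -0.4, -0.8]
grip_width: 0.0499
grasp_force: 0.0
```

```bash
python3 - <<'E'
from h import *
n,u,T=frame(-9.7); go(S+.045*u,T)
E
```

```text
t 31.65 pos [ 0.5131 -0.1469  0.2578] F [ 0.2 -0.4 -0.8] M [-0.121  0.032  0.029] w 0.0499 gf 0.0
rotvec [ 0.003 -0.002  0.002] rows 1 each [ 0.0028 -0.0015  0.0023]
then dp cm in target axes [-6.000e-02 -1.000e-02  1.198e+01]  in present axes [-0.08 -0.05 11.98]
```

Request:
drive_tool(
  angular=[
    [0,0,0],
    [0,0,0],
    [0,0,0],
    [0,0,0],
    [0,0,0],
    [0,0,0],
    [0,0,0],
    [0,0,0],
    [0,0,0],
    [0,0,0],
    [0,0,0],
    [0,0,0],
  ],
  delta_pos=[
    [0,0,2],
    [0,0,3.5],
    [0,0,3.5],
    [0,0,2],
    [0,0,0.95],
    [0,0,0],
    [0,0,0],
    [0,0,0],
    [0,0,0],
    [0,0,0],
    [0,0,0],
    [0,0,0],
  ],
  gripper=[5,5,5,5,5,5,5,1.4,1.4,1.4,1.4,1.4],
  squeeze=40,
)

```text
time_s: 32.85
tool_pos: [0.5131, -0.1484, 0.1379]
tool_rot: [179.9, 0.0, 80.3]
force: [-0.7, 0.9, -0.1]
grip_width: 0.0188
grasp_force: 0.0
```

Request:
drive_tool(
  angular=[
    [0,0,0],
    [0,0,0],
    [0,0,0],
    [0,0,0],
    [0,0,0],
    [0,0.0423,0],
    [0,0.0423,0],
    [0,0.0423,0],
    [0,0.0423,0],
    [0,0,0],
    [0,0,0],
    [0,0,0],
    [0,0,0],
    [0,0,0],
  ],
  delta_pos=[
    [0,0,-0.5],
    [0,0,-1],
    [0,0,-1.5],
    [0,0,-1],
    [0,0,-0.5],
    [0,0,0],
    [0,0,0],
    [0,0,0],
    [0,0,0],
    [0,0,0],
    [0,0,0],
    [0,0,0],
    [0,0,0],
    [0,0,0],
  ],
  gripper=[1.4,1.4,1.4,1.4,1.4,1.4,1.4,1.4,1.4,1.4,1.4,1.4,1.4,1.4],
)

```text
time_s: 34.25
tool_pos: [0.5132, -0.1478, 0.1828]
tool_rot: [179.9, -9.7, 80.4]
force: [-0.8, 0.2, -3.2]
grip_width: 0.018
grasp_force: 40.0
```

```bash
python3 - <<'E'
from h import *
n,u,T=frame(-9.7,0,9.7); go(S+.045*u+[0,0,.045],T)
q=eyes.read_camera('side');save(q,'z',(230,60,350,180),5)
E
```

```text
t 34.25 pos [ 0.5132 -0.1478  0.1828] F [-0.8  0.2 -3.2] M [-0.472  0.115  0.004] w 0.018 gf 40.0
rotvec [0.001 0.001 0.001] rows 1 each [0.001  0.0005 0.0012]
then dp cm in target axes [-0.73 -0.04 -0.08]  in present axes [-0.73 -0.04 -0.08]
```

View pics/z.png

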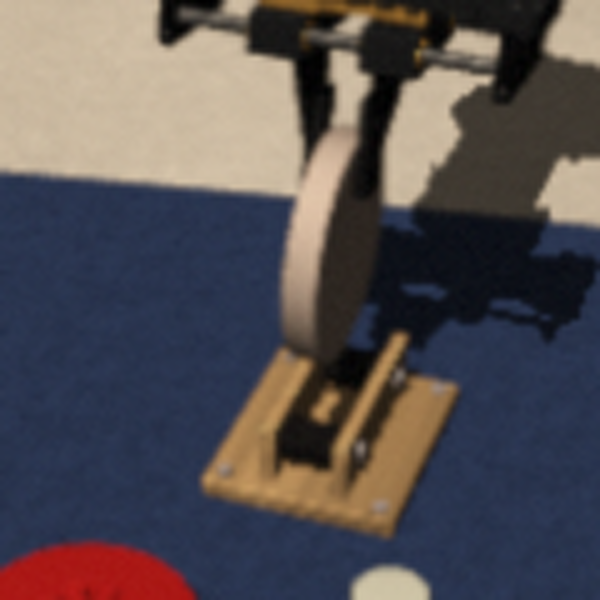

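The side crop shows the disc held upright between the fingers, clear above the rollers. Handing in.

```bash
python3 -c "
from h import *
print(env.sign_off())"
```

```text
the job is handed in; nothing more can be done
None
```

The job is handed in at about 34 s: the rosette is held upright and still, about 4.5 cm above the rollers. By my estimate from three swings (one after letting go, then one turn each way), its heavy side points straight down to within about 2°; I did not re-check the mark after the final grasp.

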